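Trip-weigh a tumbling batch of rough turquoise

TASK

Weigh out one tumbling batch: put rough stones from the pink tray one at a time into the counterweighted tip bucket, keeping the hand clear of the bucket, until their weight alone trips it and it empties itself into the white tray. Then swing the empty bucket back until it stands upright on its stop, and leave the stones that were not needed in the pink tray.

Things in the scene. Friction and masses are not known exactly. Their poses are not given: they have to be found in the camera images.
- tip_scale: fixed stand of the tip bucket: two blue steel cheeks up to 168 mm high, 112 mm over their outsides, on a dark base plate 135 x 146 mm. Origin on the worktop straight under the pivot; -x points to the side to which the bucket tips (the white tray, roughly to the robot's left), +x to the tail side, y along the pivot shaft, z up
- pivot (a point): centre of the pivot shaft, 150 mm above the worktop; axes as the stand's
- bucket (a joint): bucket angle about the pivot: 0 upright on its stop, 1.57 rad tipped right over, where it stays. Over-centre: empty and let go below about 0.6 rad it falls back to 0, above that to 1.57. Turns freely, lightly damped. Two or three stones (it differs) trip it, never one; it starts at once and is over in half a second to two seconds
- bucket_mouth (a point): middle of the bucket's mouth, in the plane of the rim (moves with the bucket). Upright: 60 mm to the stand's -x side of the pivot, 186 mm above the worktop. The V-shaped steel bucket is 84 mm wide inside along y, its mouth 90 mm long along x, its rim 182 mm (lip) to 192 mm (rear) above the worktop. Let stones fall from just above the rim and lift away
- bucket_floor (a point): middle of the bucket's inner floor, 41 mm to the -x side of the pivot and 25 mm below it when upright; the floor is 22 mm long and 84 mm wide, the walls slope out from it, 60 mm deep
- tail_ball (a point): centre of the black ball, 24 mm across, ending the 8 mm tail rod, 112 mm from the pivot, in the stand's plane y = 0. Upright: 110 mm to +x of the pivot, 23 mm above it; tipped: 23 mm to -x, 110 mm above, close beside a hand left over the mouth. Brass weight 34 mm across at 74 mm. Pinch the ball along y from above (it turns between the fingers) and follow its arc, or push it with shut fingers
- white_tray: white batch tray under the lip of the bucket, fixed, 141 (x) x 151 (y) x 28 mm high, 3 mm floor; origin at the middle of its underside
- pink_tray: pink tray with the rough stones, fixed, 191 (x) x 201 (y) x 30 mm high, 3 mm floor, inside 174 x 184 mm; stone centres at least 50 mm apart. The lamp shade behind and left of it hangs down to 330 mm above the worktop, so lift no higher there than needed to pass the tip bucket. Origin at the middle of its underside
- rough_a: rough turquoise stone 23 x 26 x 21 mm, about 22 g (it differs by up to a fifth), loose in the pink tray; origin at the middle of its underside as it lies at the start, z up
- rough_b: rough turquoise stone 24 x 25 x 18 mm, about 22 g (it differs by up to a fifth), loose in the pink tray; origin at the middle of its underside as it lies at the start, z up
- rough_c: rough turquoise stone 22 x 27 x 19 mm, about 22 g (it differs by up to a fifth), loose in the pink tray; origin at the middle of its underside as it lies at the start, z up
- rough_d: rough turquoise stone 20 x 24 x 19 mm, about 22 g (it differs by up to a fifth), loose in the pink tray; origin at the middle of its underside as it lies at the start, z up

How it is judged:
By the outcome, as a careful person would: the job done as asked, in the order asked, and still so for the second after the job is handed in, with the robot touching nothing.
It also fails if it takes over 72 s, if anything falls off the work surface, if the arm or the gripper's body presses on something with over 40 N, if the wrist force passes 120 N, or if a joint passes its speed limit or range.

ROBOT

A 6-joint arm with a two-finger parallel gripper is mounted at the origin on a cart in front of the work surface, level with it; the furniture and walls round the work are solid. World frame = base frame: x ahead of the robot, y to its left, z up, the work surface at z = 0. Lengths are in m, angles in rad, forces in N, time in s.
With the tool pointing down it reaches from about 0.425 to 1.125 m from the base axis. Payload 14.9 kg.
Tool frame: the origin (TCP) lies on the centre line of the jaws, within the pads' length; the fingertips stand 25 mm ahead of it and the grasp point (between the pads) lies 6 mm ahead of it; z points along the fingers, y is the line along which they close (so a half turn about z gives the same grasp; the last joint's range is limited). The gripper opens to 91 mm and grips with 3 to 60 N. Pads are 32 mm wide; open, the fingers measure 118 mm over their backs; the gripper's body (76 mm by 178 mm) begins 60 mm behind the grasp point.
Start: joints at [1.124, 0.379, 1.734, -0, 1.028, -0.033], TCP at [0.281, 0.641, 0.239] pointing down, gripper open.
Joint ranges: [-2.77, 2.77], [-0.74, 2.19], [0, 2.66], [-1.06, 4.2], [0.31, 2.87], [-3.08, 3.08]. Speed limits (rad/s): [1.89, 1.89, 2.39, 3.14, 3.14, 3.14].

INTERFACE

Orientations are given as a rotation vector (axis times angle).
In Python, from rig import robot gives the robot as it stands. The module is installed in compiled form; this text tells all that it offers.
- The arm moves only by the tool apply_moves, never from a script. Its argument "plan" is a list of rows, each an object with "dp": the shift along the tool's x, y, z in m, a list of three; "dr": the turn, a rotation vector about the tool's x, y, z in degrees, a list of three. A call has 1 to 12 rows; each row shifts and turns the commanded pose from where the row before left it, along the tool's axes as they then stand; what a row does not reach is not made up. A row lasts 1/12 s, in which the tool goes at most 41.7 mm and 7.16 degrees, less where a joint would pass 70% of its speed; a pose out of reach is approached as far as the arm can. A call with a gripper value outside its range is refused whole. "gripper" is the closure in counts, from 0 (fully open) to 255 (shut), set as the call begins (left out, the last holds). The fingers move at their own pace and stop on an object; "squeeze" is the grip in N (left out, the last holds). Time passes only in rows, so rows that do not move let the fingers close. It gives the time, the measured TCP pose, the force, the opening and the grip force at its end, in the units of the state.
- robot.get_obs(): the state, without advancing time (a new reading comes with each control period).
- robot.camera(name): name is "scene" or "top"; returns a dict with "pixels" (420x560x3 uint8, blue, green, red), "fov_y" (degrees; the focal length in pixels is half the picture's height over the tangent of half this angle, whatever the lens; pixels are square), "cx", "cy" (the principal point, pixels), "R" (3x3) and "t" (3): a world point X has camera coordinates R X + t. Camera axes: x right, y down, z forward; pixel columns grow to the right and rows downward; lengths in m; the calibration is good to about 2 mm. A picture is of the moment at which its call begins. There is no depth.
- robot.hand_in(): hands the job in; it is judged then, once.
The state is a dict: "t": time; "qpos": joint angles; "joint_velocities": joint speeds; "joint_torque": joint torques, N m; "eef_pos": TCP position; "eef_rot": TCP orientation; "contact_force": force on the tool from outside, world axes, zero at the start; "moment": the same for the moment, N m; "opening": finger opening in m; "grasp_force": force on a finger pad.
Only numpy, scipy, OpenCV 4.12 (cv2) and the standard library are available. Lean on these libraries where they do the work, as an engineer would, in place of code of your own. Each camera call takes 0.05 s, during which the arm holds its last target. There are 200 camera calls.

## Working session

There is one attempt and no reset: what is moved stays moved. The work goes in short steps, Python scripts to look and compute and a tool call to move; the robot and the scene stay as the last step left them, time stands still between calls to the robot, and variables do not carry over. Pictures are saved under pics/ and viewed, at most 10 in all, crops included, and the job is handed in when it is done.

Besides the shell and the picture viewer there is one more tool, called after "Request:" as name(argument=value, ...) on one line, values as JSON. apply_moves: Moves the arm, as the interface text tells. Its arguments: {"type":"object","properties":{"plan":{"type":"array"},"gripper":{"type":"number"},"squeeze":{"type":"number"}},"required":["plan"]}

```bash
mkdir -p pics; cat > h.py <<'E'
import numpy as np, cv2
from rig import robot
def cam(n,save=None):
    c=robot.camera(n); c['f']=210/np.tan(np.radians(c['fov_y'])/2)
    c['R']=np.array(c['R']);c['t']=np.array(c['t'])
    if save: cv2.imwrite('pics/'+save,c['pixels'])
    return c
def ray(c,u,v,z):
    o=-c['R'].T@c['t']; d=c['R'].T@np.array([(u-c['cx'])/c['f'],(v-c['cy'])/c['f'],1])
    return o+d*(z-o[2])/d[2]
def proj(c,X):
    p=c['R']@np.array(X)+c['t']; return p[:2]/p[2]*c['f']+[c['cx'],c['cy']]
E
python3 - <<'E'
from h import *
for n in('top','scene'):
    c=cam(n,n+'0.png'); print(n,c['fov_y'],c['cx'],c['cy'],-c['R'].T@c['t'],c['R'].round(2).tolist())
o=robot.get_obs(); print(o)
E
```

```text
top 45.86323119123104 277.46245092340087 210.19472614530565 [ 0.23022613 -0.07568484  1.25578174] [[0.02, -1.0, -0.01], [-0.98, -0.02, -0.18], [0.18, 0.01, -0.98]]
scene 43.564869429927164 283.78169382235393 209.05753375289578 [-0.29094801 -0.48519509  0.57138282] [[0.48, -0.88, -0.01], [-0.4, -0.21, -0.89], [0.78, 0.43, -0.46]]
{'t': 0.1, 'qpos': array([ 1.12371514e+00,  3.79364732e-01,  1.73471328e+00, -5.08607637e-05,
        1.02850012e+00, -3.32938474e-02]), 'joint_velocities': array([ 5.63915078e-04,  1.46868427e-03, -2.21821619e-03, -6.81775637e-05,
       -2.11206350e-03, -5.10011338e-04]), 'joint_torque': array([-1.94707703e-03, -7.65034246e+01, -4.35290802e+01,  6.51871646e-02,
        3.98537144e-02, -4.73564023e-05]), 'eef_pos': array([0.28132523, 0.64062283, 0.23835232]), 'eef_rot': array([-6.45268589e-01, -3.07441432e+00,  1.51972785e-03]), 'contact_force': array([-1.13861934, -0.68287766,  0.24257645]), 'moment': array([-0.0459105 ,  0.00057484,  0.00303599]), 'grasp_force': 0.0, 'opening': 0.0910669686494789}
```

View pics/top0.png

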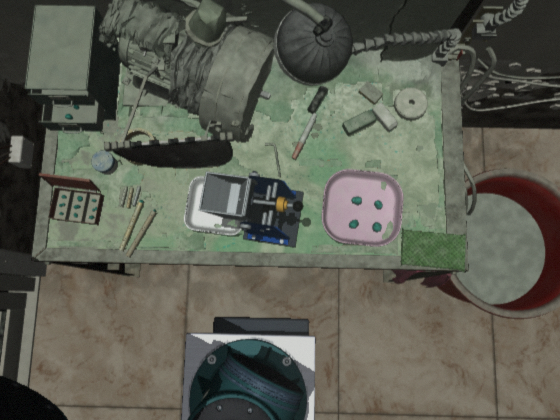

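View pics/scene0.png

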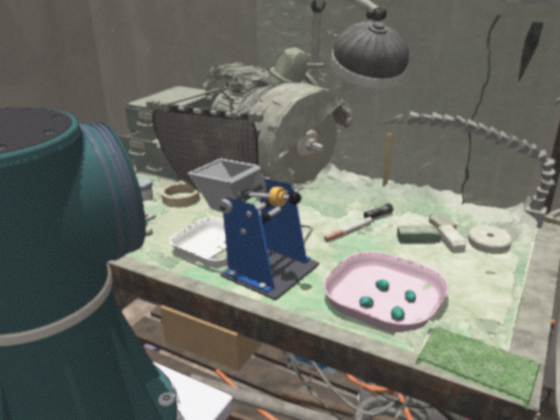

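The top view shows four stones at about (355,200), (354,225), (378,205) and (376,227). The bucket mouth is near (226,194), the brass weight near (281,204) and the tail ball near (297,206). I'll enlarge that area and measure by colour.

```bash
python3 - <<'E'
from h import *
T=cam('top');S=cam('scene')
a=cv2.resize(T['pixels'][165:255,180:320],None,fx=5.5,fy=5.5,interpolation=cv2.INTER_CUBIC)[:300*2]
b=cv2.resize(S['pixels'][150:300,160:330],None,fx=4,fy=4,interpolation=cv2.INTER_CUBIC)
cv2.imwrite('pics/a1.png',a);cv2.imwrite('pics/b1.png',b)
for n,c in(('top',T),('scene',S)):
    h=cv2.cvtColor(c['pixels'],cv2.COLOR_BGR2HSV)
    for nm,lo,hi,z in(('stone',(78,90,30),(98,255,200),.011),('pink',(150,25,80),(179,120,255),.02),('brass',(12,120,80),(28,255,255),.165),('blue',(105,120,30),(125,255,255),.1)):
        m=cv2.inRange(h,lo,hi)
        k,_,st,ce=cv2.connectedComponentsWithStats(m)
        for i in range(1,k):
            if st[i,4]>25 : print(n,nm,st[i],ce[i].round(1),ray(c,*ce[i],z).round(4))
E
```

```text
top stone [ 65 114   7   5  26] [ 68.2 116.1] [0.6966 0.5013 0.011 ]
top stone [352 197   9   7  46] [356.5 199.9] [ 0.4875 -0.2604  0.011 ]
top stone [375 201   7   7  36] [378.1 204.2] [ 0.4774 -0.3155  0.011 ]
top stone [350 220   8   8  43] [353.3 223.6] [ 0.426  -0.2522  0.011 ]
top stone [373 223   8   8  48] [376.5 226.6] [ 0.4197 -0.3109  0.011 ]
top stone [ 190  340  106   73 1521] [232.1 369. ] [0.0644 0.0403 0.011 ]
top stone [229 355  69  39 212] [260.7 376.4] [ 0.0493 -0.0291  0.011 ]
top stone [189 370 112  50 936] [246.6 399.7] [-0.0049  0.0029  0.011 ]
top pink [ 322  170   81   76 4272] [360.9 206.7] [ 0.4684 -0.2702  0.02  ]
top brass [276 197  12  15 130] [280.9 203.6] [ 0.4432 -0.0688  0.165 ]
top blue [247 224  12  15  49] [250.9 232.2] [0.386  0.0005 0.1   ]
top blue [274 227  14  11  32] [279.6 230.9] [ 0.3905 -0.0668  0.1   ]
top blue [256 234  25   9 138] [267.3 238.1] [ 0.3728 -0.0383  0.1   ]
scene stone [377 280  11  10  77] [382.2 284.4] [ 0.4884 -0.2629  0.011 ]
scene stone [406 291   8  10  63] [409.9 295.5] [ 0.4791 -0.3171  0.011 ]
scene stone [361 298  11   8  76] [366.1 301.3] [ 0.427  -0.2549  0.011 ]
scene stone [393 307  10  12  98] [397.4 312.7] [ 0.4222 -0.3124  0.011 ]
scene pink [ 324  252  124   79 3016] [383.7 286.3] [ 0.4717 -0.2707  0.02  ]
scene pink [375 286  15   8  35] [383.6 290.5] [ 0.4595 -0.2746  0.02  ]
scene pink [404 295  13   9  28] [411.6 300.4] [ 0.4545 -0.3265  0.02  ]
scene brass [269 187  16  18 224] [276.4 195.7] [ 0.4458 -0.0676  0.165 ]
scene blue [266 181  27  12  99] [277.6 185.1] [0.6113 0.0227 0.1   ]
scene blue [ 225  200   84   92 4362] [260.8 241.7] [ 0.3877 -0.0679  0.1   ]
```

View pics/a1.png

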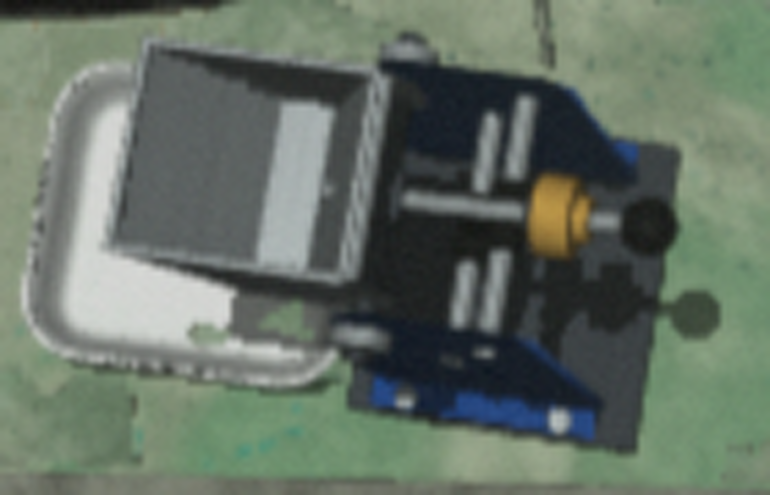

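View pics/b1.png

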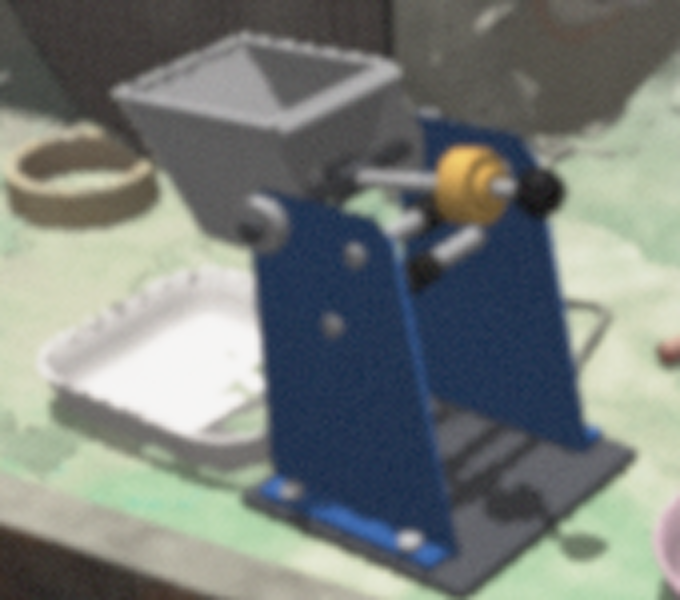

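The top crop gives the mouth corners at (150,42), (388,70), (352,282) and (105,247), with the ball at (649,226). The scene crop gives the mouth corners at (245,35), (398,72), (280,128) and (115,92), with the ball at (541,192).

```bash
cat >> h.py <<'E'
from scipy.spatial.transform import Rotation as Ro
def tri(c,p,d,q):
    A=[]
    for k,(u,v) in((c,p),(d,q)):
        P=np.c_[k['R'],k['t']]; x=(u-k['cx'])/k['f'];y=(v-k['cy'])/k['f']
        A+=[x*P[2]-P[0],y*P[2]-P[1]]
    A=np.array(A); return np.linalg.lstsq(A[:,:3],-A[:,3],rcond=None)[0]
def tool(*ws):
    o=robot.get_obs(); R=Ro.from_rotvec(o['eef_rot']).as_matrix()
    for w in ws: print('tool dp to',w,(R.T@(np.array(w)-o['eef_pos'])).round(4))
E
python3 - <<'E'
from h import *
T=cam('top');S=cam('scene')
a=lambda u,v:(u/5.5+180-.4,v/5.5+165-.4); b=lambda u,v:(u/4+160-.4,v/4+150-.4)
ta=[a(150,42),a(388,70),a(352,282),a(105,247)]; sb=[b(245,35),b(398,72),b(280,128),b(115,92)]
C=[]
for p,q,z in zip(ta,sb,(.182,.192,.192,.182)):
    X=tri(T,p,S,q);C.append(X);print(X.round(4),ray(T,*p,z).round(4),ray(S,*q,z).round(4))
C=np.array(C);print('mouth',C.mean(0))
ball=tri(T,a(649,226),S,b(541,192));br=tri(T,(280.9,203.6),S,(276.4,195.7));print('ball',ball,'brass',br)
for n in (C[1]-C[0],C[2]-C[3],C[0]-C[3],C[1]-C[2],ball-C.mean(0)): print(n.round(4),np.degrees(np.arctan2(n[1],n[0])))
o=robot.get_obs();print(Ro.from_rotvec(o['eef_rot']).as_matrix().round(3))
E
```

```text
[0.5081 0.0961 0.1843] [0.5075 0.0981 0.182 ] [0.5143 0.0981 0.182 ]
[ 4.974e-01 -2.000e-04  1.870e-01] [4.955e-01 4.000e-04 1.920e-01] [ 0.488  -0.0074  0.192 ]
[0.4106 0.01   0.1901] [0.4089 0.0116 0.192 ] [0.4086 0.0058 0.192 ]
[0.4232 0.1108 0.1828] [0.4225 0.1119 0.182 ] [0.4255 0.111  0.182 ]
mouth [0.45982496 0.0541575  0.18606601]
ball [ 0.43855834 -0.10705329  0.17300617] brass [ 0.4431667  -0.06890424  0.16633753]
[-0.0107 -0.0964  0.0027] -96.35205259487957
[-0.0126 -0.1008  0.0073] -97.14256203089175
[ 0.0849 -0.0147  0.0015] -9.791556307170838
[ 0.0868 -0.0102 -0.0031] -6.7208840555983445
[-0.0213 -0.1612 -0.0131] -97.5149562478027
[[-0.916  0.402 -0.   ]
 [ 0.402  0.916 -0.   ]
 [-0.    -0.    -1.   ]]
```

Request:
apply_moves(plan=[{"dp":[0,0,-0.015],"dr":[0,0,7]},{"dp":[0,0,-0.015],"dr":[0,0,7]},{"dp":[0,0,-0.01],"dr":[0,0,7]},{"dp":[0,0,-0.01],"dr":[0,0,7]},{"dp":[0,0,0],"dr":[0,0,7]},{"dp":[0,0,0],"dr":[0,0,7]},{"dp":[0,0,0],"dr":[0,0,7]},{"dp":[0,0,0],"dr":[0,0,7]},{"dp":[0,0,0],"dr":[0,0,7]},{"dp":[0,0,0],"dr":[0,0,7]},{"dp":[0,0,0],"dr":[0,0,3.6]},{"dp":[0,0,0],"dr":[0,0,0]}], gripper=120, squeeze=12)

```text
t: 1.3
eef_pos: [0.2814, 0.6409, 0.2889]
eef_rot: [2.362, 2.072, -0.0]
contact_force: [-0.6, 0.8, 0.6]
opening: 0.048
grasp_force: 0.0
```

```bash
python3 - <<'E'
from h import *
o=robot.get_obs();print(o['t'],o['eef_pos'],o['opening'],o['qpos'].round(2));print(Ro.from_rotvec(o['eef_rot']).as_matrix().round(3))
tool((.488,-.2615,.25),(.478,-.316,.25),(.4265,-.2535,.25),(.421,-.3115,.25),(.46,.058,.24))
E
```

```text
1.3 [0.28144086 0.6408871  0.28885972] 0.047963074811822555 [1.12 0.33 1.71 0.   1.11 1.25]
[[ 0.13   0.991 -0.   ]
 [ 0.991 -0.13  -0.   ]
 [-0.    -0.    -1.   ]]
tool dp to (0.488, -0.2615, 0.25) [-0.8678  0.3223  0.039 ]
tool dp to (0.478, -0.316, 0.25) [-0.9231  0.3195  0.039 ]
tool dp to (0.4265, -0.2535, 0.25) [-0.8679  0.2603  0.039 ]
tool dp to (0.421, -0.3115, 0.25) [-0.9261  0.2624  0.039 ]
tool dp to (0.46, 0.058, 0.24) [-0.5547  0.253   0.0489]
```

Request:
apply_moves(plan=[{"dp":[-0.036,0.0134,0]},{"dp":[-0.036,0.0134,0]},{"dp":[-0.036,0.0134,0]},{"dp":[-0.036,0.0134,0]},{"dp":[-0.036,0.0134,0]},{"dp":[-0.036,0.0134,0]},{"dp":[-0.036,0.0134,0]},{"dp":[-0.036,0.0134,0]},{"dp":[-0.036,0.0134,0]},{"dp":[-0.036,0.0134,0]},{"dp":[-0.036,0.0134,0]},{"dp":[-0.036,0.0134,0]}])

```text
invalid input at $.plan[0]: expected keys dp, dr
```

Request:
apply_moves(plan=[{"dp":[-0.036,0.0134,0]},{"dp":[-0.036,0.0134,0]},{"dp":[-0.036,0.0134,0]},{"dp":[-0.036,0.0134,0]},{"dp":[-0.036,0.0134,0]},{"dp":[-0.036,0.0134,0]},{"dp":[-0.036,0.0134,0]},{"dp":[-0.036,0.0134,0.03]},{"dp":[-0.036,0.0134,0.03]},{"dp":[-0.036,0.0134,0.03]},{"dp":[-0.036,0.0134,0.03]},{"dp":[-0.036,0.0134,0.02]}])

```text
invalid input at $.plan[0]: expected keys dp, dr
```

```bash
python3 - <<'E'
from h import *
T=cam('top','t2.png')
o=robot.get_obs();print(o['t'],o['eef_pos'],o['opening'],o['qpos'].round(2));print(Ro.from_rotvec(o['eef_rot']).as_matrix().round(3))
tool((.488,-.2615,.034),(.46,.058,.24))
S=cam('scene')
cv2.imwrite('pics/s2.png',cv2.resize(S['pixels'][150:350,240:500],None,fx=3,fy=3))
E
```

```text
1.35 [0.28146224 0.64088227 0.28887649] 0.048535700555009706 [1.12 0.33 1.71 0.   1.11 1.25]
[[ 0.126  0.992 -0.   ]
 [ 0.992 -0.126 -0.   ]
 [-0.    -0.    -1.   ]]
tool dp to (0.488, -0.2615, 0.034) [-0.8692  0.3185  0.255 ]
tool dp to (0.46, 0.058, 0.24) [-0.5558  0.2505  0.0489]
```

View pics/s2.png

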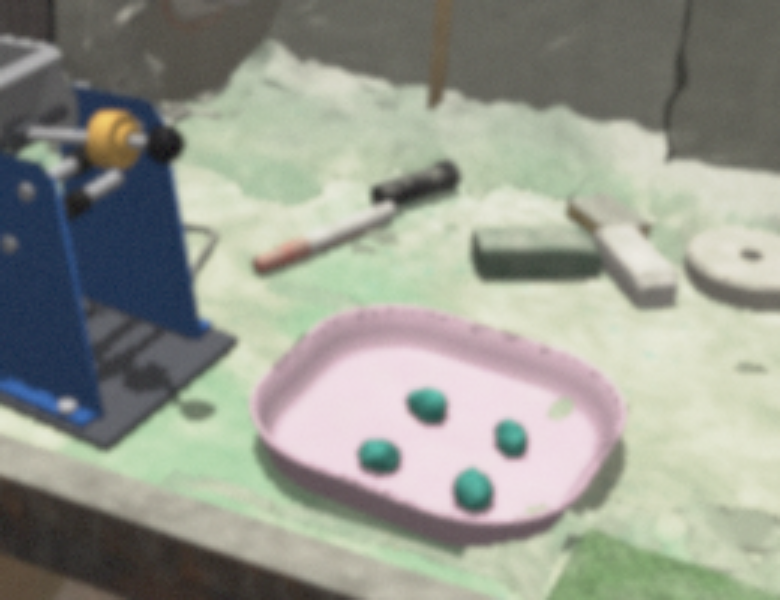

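The move was refused because each row needs a `dr`, so this picture shows the same scene: four stones at (427,405), (510,438), (379,455) and (473,489). I'll send the moves again.

Request:
apply_moves(plan=[{"dp":[-0.036,0.0134,0],"dr":[0,0,0]},{"dp":[-0.036,0.0134,0],"dr":[0,0,0]},{"dp":[-0.036,0.0134,0],"dr":[0,0,0]},{"dp":[-0.036,0.0134,0],"dr":[0,0,0]},{"dp":[-0.036,0.0134,0],"dr":[0,0,0]},{"dp":[-0.036,0.0134,0],"dr":[0,0,0]},{"dp":[-0.036,0.0134,0],"dr":[0,0,0]},{"dp":[-0.036,0.0134,0],"dr":[0,0,0]},{"dp":[-0.036,0.0134,0],"dr":[0,0,0]},{"dp":[-0.036,0.0134,0],"dr":[0,0,0]},{"dp":[-0.036,0.0134,0],"dr":[0,0,0]},{"dp":[-0.036,0.0134,0],"dr":[0,0,0]}])

```text
t: 2.4
eef_pos: [0.386, 0.1903, 0.2892]
eef_rot: [2.355, 2.079, 0.001]
contact_force: [0.7, 0.1, -0.2]
opening: 0.0481
grasp_force: 0.0
```

Request:
apply_moves(plan=[{"dp":[-0.036,0.0134,0],"dr":[0,0,0]},{"dp":[-0.036,0.0134,0],"dr":[0,0,0]},{"dp":[-0.036,0.0134,0],"dr":[0,0,0]},{"dp":[-0.036,0.0134,0],"dr":[0,0,0]},{"dp":[-0.036,0.0134,0],"dr":[0,0,0]},{"dp":[-0.036,0.0134,0],"dr":[0,0,0]},{"dp":[-0.036,0.0134,0],"dr":[0,0,0]},{"dp":[-0.036,0.0134,0.01],"dr":[0,0,0]},{"dp":[-0.036,0.0134,0.015],"dr":[0,0,0]},{"dp":[-0.036,0.0134,0.015],"dr":[0,0,0]},{"dp":[-0.036,0.0134,0.015],"dr":[0,0,0]},{"dp":[-0.036,0.0134,0.015],"dr":[0,0,0]}])

```text
t: 3.4
eef_pos: [0.4906, -0.2591, 0.2183]
eef_rot: [2.356, 2.078, 0.0]
contact_force: [1.0, 0.2, 0.3]
opening: 0.0485
grasp_force: 0.0
```

```bash
python3 - <<'E'
from h import *
o=robot.get_obs();print(o['t'],o['eef_pos'],o['opening'],o['qpos'].round(2),o['joint_velocities'].round(2));print(Ro.from_rotvec(o['eef_rot']).as_matrix().round(3))
tool((.488,-.2615,.034),(.46,.058,.24))
E
```

```text
3.4 [ 0.49058365 -0.25909744  0.21828426] 0.048508839043778326 [-0.53  0.18  2.04  0.    0.92 -0.4 ] [-0.63  0.73 -0.48 -0.   -0.26 -0.62]
[[ 0.125  0.992  0.   ]
 [ 0.992 -0.125 -0.   ]
 [-0.     0.    -1.   ]]
tool dp to (0.488, -0.2615, 0.034) [-0.0027 -0.0023  0.1843]
tool dp to (0.46, 0.058, 0.24) [ 0.3108 -0.0699 -0.0218]
```

Request:
apply_moves(plan=[{"dp":[-0.001,-0.003,0.03],"dr":[0,0,0]},{"dp":[0,0,0.035],"dr":[0,0,0]},{"dp":[0,0,0.035],"dr":[0,0,0]},{"dp":[0,0,0.035],"dr":[0,0,0]},{"dp":[0,0,0.025],"dr":[0,0,0]},{"dp":[0,0,0.015],"dr":[0,0,0]},{"dp":[0,0,0.01],"dr":[0,0,0]},{"dp":[0,0,0.004],"dr":[0,0,0]},{"dp":[0,0,0],"dr":[0,0,0]},{"dp":[0,0,0],"dr":[0,0,0]}])

```text
t: 4.23
eef_pos: [0.488, -0.2579, 0.0308]
eef_rot: [2.357, 2.075, 0.001]
contact_force: [-0.5, -0.1, 0.1]
opening: 0.0484
grasp_force: 0.0
```

Request:
apply_moves(plan=[{"dp":[0,0,0],"dr":[0,0,0]},{"dp":[0,0,0],"dr":[0,0,0]},{"dp":[0,0,0],"dr":[0,0,0]},{"dp":[0,0,0],"dr":[0,0,0]},{"dp":[0,0,0],"dr":[0,0,0]},{"dp":[0,0,0],"dr":[0,0,0]}], gripper=255, squeeze=12)

```text
t: 4.73
eef_pos: [0.4877, -0.2577, 0.0303]
eef_rot: [2.358, 2.075, 0.0]
contact_force: [-0.3, 0.5, 5.0]
opening: 0.0195
grasp_force: 12.0
```

Request:
apply_moves(plan=[{"dp":[0,0,-0.015],"dr":[0,0,0]},{"dp":[0,0,-0.03],"dr":[0,0,0]},{"dp":[0,0,-0.035],"dr":[0,0,0]},{"dp":[0,0,-0.035],"dr":[0,0,0]},{"dp":[0,0,-0.035],"dr":[0,0,0]},{"dp":[0,0,-0.035],"dr":[0,0,0]},{"dp":[0.01,0,-0.03],"dr":[0,0,0]},{"dp":[0.02,0,-0.01],"dr":[0,0,0]},{"dp":[0.03,-0.007,0],"dr":[0,0,0]},{"dp":[0.035,-0.01,0],"dr":[0,0,0]},{"dp":[0.035,-0.01,0],"dr":[0,0,0]},{"dp":[0.035,-0.01,0],"dr":[0,0,0]}])

```text
t: 5.73
eef_pos: [0.471, -0.0878, 0.2549]
eef_rot: [2.359, 2.075, 0.0]
contact_force: [-0.0, 0.9, -0.7]
opening: 0.0201
grasp_force: 12.0
```

Request:
apply_moves(plan=[{"dp":[0.035,-0.01,0],"dr":[0,0,0]},{"dp":[0.035,-0.01,0],"dr":[0,0,0]},{"dp":[0.03,-0.01,0],"dr":[0,0,0]},{"dp":[0.025,0,0],"dr":[0,0,0]},{"dp":[0.015,0,0],"dr":[0,0,0]},{"dp":[0.005,0,0],"dr":[0,0,0]},{"dp":[0,0,0],"dr":[0,0,0]},{"dp":[0,0,0],"dr":[0,0,0]}])

```text
t: 6.4
eef_pos: [0.4603, 0.0581, 0.2548]
eef_rot: [-2.358, -2.076, 0.001]
contact_force: [-0.5, 0.2, 0.4]
opening: 0.0201
grasp_force: 12.0
```

```bash
python3 - <<'E'
from h import *
S=cam('scene');T=cam('top')
o=robot.get_obs();print(o['t'],o['eef_pos'],o['opening'],o['grasp_force'])
tool((.46,.058,.23))
m=np.hstack([cv2.resize(S['pixels'][110:260,150:320],(400,353)),cv2.resize(T['pixels'][140:275,180:333],(400,353))])
cv2.imwrite('pics/m3.png',m)
E
```

```text
6.5 [0.46032386 0.05760522 0.25480804] 0.019902293280725895 11.999923844559817
tool dp to (0.46, 0.058, 0.23) [ 0.0004 -0.0004  0.0248]
```

View pics/m3.png

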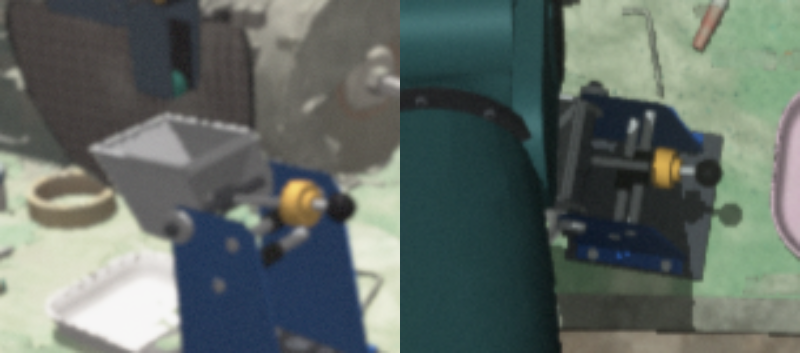

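The stone is held between the fingers at (180,82) in the left crop, above the bucket mouth, and the bucket is upright. I'll lower it, release and lift away.

Request:
apply_moves(plan=[{"dp":[0,0,0.012],"dr":[0,0,0]},{"dp":[0,0,0.01],"dr":[0,0,0]},{"dp":[0,0,0.003],"dr":[0,0,0]},{"dp":[0,0,0],"dr":[0,0,0]},{"dp":[0,0,0],"dr":[0,0,0]}])

```text
t: 6.92
eef_pos: [0.4604, 0.0581, 0.2299]
eef_rot: [-2.359, -2.075, 0.001]
contact_force: [0.5, -0.2, -0.5]
opening: 0.02
grasp_force: 12.0
```

Request:
apply_moves(plan=[{"dp":[0,0,0],"dr":[0,0,0]},{"dp":[0,0,0],"dr":[0,0,0]},{"dp":[0,0,-0.01],"dr":[0,0,0]},{"dp":[0.02,0,-0.03],"dr":[0,0,0]},{"dp":[0.02,0,-0.035],"dr":[0,0,0]},{"dp":[0.02,0,-0.03],"dr":[0,0,0]},{"dp":[0.02,0,0],"dr":[0,0,0]},{"dp":[0,0,0],"dr":[0,0,0]}], gripper=120)

```text
t: 7.58
eef_pos: [0.4717, 0.1402, 0.3381]
eef_rot: [2.356, 2.076, 0.007]
contact_force: [-0.5, -0.5, -1.7]
opening: 0.0481
grasp_force: 0.0
```

```bash
cat >> h.py <<'E'
def look(*ws):
    T=cam('top');S=cam('scene'); o=robot.get_obs(); print(o['t'],o['eef_pos'].round(4),o['opening'].round(4))
    for n,c in(('top',T),('scene',S)):
        h=cv2.cvtColor(c['pixels'],cv2.COLOR_BGR2HSV)
        for nm,lo,hi,z in(('stone',(78,90,30),(98,255,200),.011),('brass',(12,120,80),(28,255,255),.165)):
            k,_,st,ce=cv2.connectedComponentsWithStats(cv2.inRange(h,lo,hi))
            for i in range(1,k):
                w=ray(c,*ce[i],z)
                if 8<st[i,4]<300 and .3<w[0]<.9 and -.4<w[1]<.3: print(n,nm,st[i,4],ce[i].round(1),w.round(4))
    tool(*ws)
    return T,S
E
python3 - <<'E'
from h import *
look((.4265,-.2535,.25),(.478,-.316,.25))
E
```

```text
Traceback (most recent call last):
  File "h.py", line 24, in look
    T=cam('top');S=cam('scene'); o=robot.get_obs(); print(o['t'],o['eef_pos'].round(4),o['opening'].round(4))
                                                                                       ^^^^^^^^^^^^^^^^^^
AttributeError: 'float' object has no attribute 'round'
```

```bash
sed -i "s/o\['opening'\].round(4)/o['opening']/" h.py
python3 - <<'E'
from h import *
look((.4265,-.2535,.25),(.478,-.316,.25))
E
```

```text
7.7833 [0.4702 0.1373 0.3347] 0.04845858797683647
top stone 55 [233.2 201.2] [0.4769 0.0545 0.011 ]
top stone 36 [378.1 204.2] [ 0.4774 -0.3155  0.011 ]
top stone 41 [353.4 223.7] [ 0.4258 -0.2525  0.011 ]
top stone 48 [376.5 226.6] [ 0.4197 -0.3109  0.011 ]
top brass 138 [281.  203.9] [ 0.4426 -0.0689  0.165 ]
scene stone 63 [409.9 295.5] [ 0.4791 -0.3171  0.011 ]
scene stone 78 [366.1 301.4] [ 0.4267 -0.2549  0.011 ]
scene stone 97 [397.4 312.7] [ 0.4221 -0.3125  0.011 ]
scene brass 228 [276.3 195.8] [ 0.4453 -0.0678  0.165 ]
tool dp to (0.4265, -0.2535, 0.25) [-0.3931  0.0064  0.0849]
tool dp to (0.478, -0.316, 0.25) [-0.4486  0.0654  0.0849]
```

Request:
apply_moves(plan=[{"dp":[-0.025,0,0.005],"dr":[0,0,0]},{"dp":[-0.036,0.0006,0.01],"dr":[0,0,0]},{"dp":[-0.036,0.0006,0.01],"dr":[0,0,0]},{"dp":[-0.036,0.0006,0.01],"dr":[0,0,0]},{"dp":[-0.036,0.0006,0.01],"dr":[0,0,0]},{"dp":[-0.036,0.0006,0.01],"dr":[0,0,0]},{"dp":[-0.036,0.0006,0.01],"dr":[0,0,0]},{"dp":[-0.036,0.0006,0.01],"dr":[0,0,0]},{"dp":[-0.036,0.0006,0.01],"dr":[0,0,0]},{"dp":[-0.036,0.0006,0],"dr":[0,0,0]},{"dp":[-0.03,0.0006,0],"dr":[0,0,0]},{"dp":[-0.014,0.0006,0],"dr":[0,0,0]}])

```text
t: 8.78
eef_pos: [0.4257, -0.2562, 0.2495]
eef_rot: [-2.361, -2.071, 0.001]
contact_force: [-0.9, 0.3, 0.2]
opening: 0.0483
grasp_force: 0.0
```

Request:
apply_moves(plan=[{"dp":[0,0,0.02],"dr":[0,0,0]},{"dp":[0,0,0.035],"dr":[0,0,0]},{"dp":[0,0,0.035],"dr":[0,0,0]},{"dp":[0,0,0.035],"dr":[0,0,0]},{"dp":[0,0,0.035],"dr":[0,0,0]},{"dp":[0,0,0.02],"dr":[0,0,0]},{"dp":[0,0,0],"dr":[0,0,0]},{"dp":[0,0,0],"dr":[0,0,0]}])

```text
t: 9.45
eef_pos: [0.4261, -0.2529, 0.0694]
eef_rot: [-2.357, -2.073, 0.001]
contact_force: [0.4, -0.1, 0.9]
opening: 0.0484
grasp_force: 0.0
```

```bash
python3 - <<'E'
from h import *
o=robot.get_obs();print(Ro.from_rotvec(o['eef_rot']).as_matrix().round(3))
look((.4263,-.2535,.03))
E
```

```text
[[ 0.128  0.992 -0.002]
 [ 0.992 -0.128  0.002]
 [ 0.001 -0.003 -1.   ]]
9.55 [ 0.4276 -0.2536  0.0713] 0.04849716661694725
top stone 87 [349.2 188.1] [ 0.5178 -0.2419  0.011 ]
top stone 54 [233.3 201.2] [0.4768 0.0543 0.011 ]
top brass 139 [281.1 203.9] [ 0.4427 -0.0691  0.165 ]
scene stone 64 [409.9 295.7] [ 0.4786 -0.3174  0.011 ]
scene stone 78 [366.1 301.4] [ 0.4269 -0.2549  0.011 ]
scene stone 99 [397.2 312.8] [ 0.4217 -0.3123  0.011 ]
scene brass 225 [276.4 195.7] [ 0.4457 -0.0678  0.165 ]
tool dp to (0.4263, -0.2535, 0.03) [-0.0001 -0.0013  0.0413]
```

Request:
apply_moves(plan=[{"dp":[0,0,0.02],"dr":[0,0,0]},{"dp":[0,0,0.014],"dr":[0,0,0]},{"dp":[0,0,0.006],"dr":[0,0,0]},{"dp":[0,0,0],"dr":[0,0,0]},{"dp":[0,0,0],"dr":[0,0,0]}])

```text
t: 9.97
eef_pos: [0.4276, -0.2533, 0.031]
eef_rot: [2.358, 2.075, 0.0]
contact_force: [0.1, 0.5, -0.0]
opening: 0.0482
grasp_force: 0.0
```

Request:
apply_moves(plan=[{"dp":[0,0,0],"dr":[0,0,0]},{"dp":[0,0,0],"dr":[0,0,0]},{"dp":[0,0,0],"dr":[0,0,0]},{"dp":[0,0,0],"dr":[0,0,0]},{"dp":[0,0,0],"dr":[0,0,0]},{"dp":[0,0,0],"dr":[0,0,0]}], gripper=255)

```text
t: 10.47
eef_pos: [0.4273, -0.253, 0.0303]
eef_rot: [2.358, 2.075, 0.0]
contact_force: [-1.7, 1.3, 6.6]
opening: 0.0222
grasp_force: 12.0
```

```bash
python3 - <<'E'
from h import *
tool((.46,.058,.255))
E
```

```text
tool dp to (0.46, 0.058, 0.255) [ 0.3126 -0.0071 -0.2248]
```

Request:
apply_moves(plan=[{"dp":[0,0,-0.015],"dr":[0,0,0]},{"dp":[0,0,-0.03],"dr":[0,0,0]},{"dp":[0,0,-0.035],"dr":[0,0,0]},{"dp":[0,0,-0.035],"dr":[0,0,0]},{"dp":[0,0,-0.035],"dr":[0,0,0]},{"dp":[0,0,-0.035],"dr":[0,0,0]},{"dp":[0.01,0,-0.03],"dr":[0,0,0]},{"dp":[0.02,0,-0.01],"dr":[0,0,0]},{"dp":[0.03,-0.001,0],"dr":[0,0,0]},{"dp":[0.035,-0.001,0],"dr":[0,0,0]},{"dp":[0.035,-0.001,0],"dr":[0,0,0]},{"dp":[0.035,-0.001,0],"dr":[0,0,0]}])

```text
t: 11.47
eef_pos: [0.4439, -0.0873, 0.2551]
eef_rot: [2.359, 2.074, 0.0]
contact_force: [1.0, 0.6, -1.0]
opening: 0.0224
grasp_force: 12.0
```

Request:
apply_moves(plan=[{"dp":[0.035,-0.001,0],"dr":[0,0,0]},{"dp":[0.035,-0.001,0],"dr":[0,0,0]},{"dp":[0.035,-0.001,0],"dr":[0,0,0]},{"dp":[0.025,0,0],"dr":[0,0,0]},{"dp":[0.015,0,0],"dr":[0,0,0]},{"dp":[0.003,0,0],"dr":[0,0,0]},{"dp":[0,0,0],"dr":[0,0,0]},{"dp":[0,0,0.012],"dr":[0,0,0]},{"dp":[0,0,0.01],"dr":[0,0,0]},{"dp":[0,0,0.003],"dr":[0,0,0]},{"dp":[0,0,0],"dr":[0,0,0]},{"dp":[0,0,0],"dr":[0,0,0]}])

```text
t: 12.47
eef_pos: [0.4599, 0.058, 0.2299]
eef_rot: [-2.359, -2.074, 0.001]
contact_force: [1.0, -0.7, 0.3]
opening: 0.0223
grasp_force: 12.0
```

Request:
apply_moves(plan=[{"dp":[0,0,0],"dr":[0,0,0]},{"dp":[0,0,0],"dr":[0,0,0]},{"dp":[0,0,-0.01],"dr":[0,0,0]},{"dp":[0.02,0,-0.03],"dr":[0,0,0]},{"dp":[0.02,0,-0.035],"dr":[0,0,0]},{"dp":[0.02,0,-0.03],"dr":[0,0,0]},{"dp":[0.02,0,0],"dr":[0,0,0]},{"dp":[0,0,0],"dr":[0,0,0]},{"dp":[0,0,0],"dr":[0,0,0]},{"dp":[0,0,0],"dr":[0,0,0]},{"dp":[0,0,0],"dr":[0,0,0]},{"dp":[0,0,0],"dr":[0,0,0]}], gripper=120)

```text
t: 13.47
eef_pos: [0.4699, 0.1372, 0.3346]
eef_rot: [-2.359, -2.074, 0.001]
contact_force: [-0.0, -0.1, -0.3]
opening: 0.0481
grasp_force: 0.0
```

```bash
python3 - <<'E'
from h import *
look((.478,-.3165,.25))
E
```

```text
13.5667 [0.4701 0.1373 0.3347] 0.04815771694004606
top stone 67 [232.1 188.6] [0.5098 0.0587 0.011 ]
top stone 56 [233.2 201.1] [0.4771 0.0546 0.011 ]
top stone 35 [378.1 204.3] [ 0.4773 -0.3154  0.011 ]
top stone 47 [376.6 226.5] [ 0.4199 -0.311   0.011 ]
top brass 138 [281.  203.9] [ 0.4427 -0.069   0.165 ]
scene stone 64 [409.9 295.5] [ 0.4791 -0.3172  0.011 ]
scene stone 99 [397.4 312.7] [ 0.4221 -0.3125  0.011 ]
scene brass 228 [276.3 195.7] [ 0.4456 -0.0677  0.165 ]
tool dp to (0.478, -0.3165, 0.25) [-0.4491  0.066   0.0847]
```

Request:
apply_moves(plan=[{"dp":[-0.025,0.003,0.005],"dr":[0,0,0]},{"dp":[-0.04,0.006,0.01],"dr":[0,0,0]},{"dp":[-0.04,0.006,0.01],"dr":[0,0,0]},{"dp":[-0.04,0.006,0.01],"dr":[0,0,0]},{"dp":[-0.04,0.006,0.01],"dr":[0,0,0]},{"dp":[-0.04,0.006,0.01],"dr":[0,0,0]},{"dp":[-0.04,0.006,0.01],"dr":[0,0,0]},{"dp":[-0.04,0.006,0.01],"dr":[0,0,0]},{"dp":[-0.04,0.006,0.01],"dr":[0,0,0]},{"dp":[-0.04,0.006,0],"dr":[0,0,0]},{"dp":[-0.04,0.006,0],"dr":[0,0,0]},{"dp":[-0.024,0.003,0],"dr":[0,0,0]}])

```text
t: 14.57
eef_pos: [0.478, -0.3196, 0.2497]
eef_rot: [2.36, 2.073, -0.0]
contact_force: [0.3, 1.4, 0.1]
opening: 0.0479
grasp_force: 0.0
```

Request:
apply_moves(plan=[{"dp":[0,0,0.02],"dr":[0,0,0]},{"dp":[0,0,0.035],"dr":[0,0,0]},{"dp":[0,0,0.035],"dr":[0,0,0]},{"dp":[0,0,0.035],"dr":[0,0,0]},{"dp":[0,0,0.035],"dr":[0,0,0]},{"dp":[0,0,0.02],"dr":[0,0,0]},{"dp":[0,0,0],"dr":[0,0,0]},{"dp":[0,0,0],"dr":[0,0,0]}])

```text
t: 15.23
eef_pos: [0.478, -0.3159, 0.0694]
eef_rot: [-2.357, -2.074, 0.001]
contact_force: [0.1, -0.4, -0.2]
opening: 0.0487
grasp_force: 0.0
```

```bash
python3 - <<'E'
from h import *
look((.478,-.3163,.03))
E
```

```text
15.3333 [ 0.4792 -0.3166  0.0714] 0.04802602264870332
top stone 78 [383.  161.2] [ 0.5912 -0.3295  0.011 ]
scene stone 71 [410.2 295.5] [ 0.4794 -0.3175  0.011 ]
scene stone 100 [397.4 312.9] [ 0.4216 -0.3125  0.011 ]
scene brass 225 [276.4 195.8] [ 0.4456 -0.0678  0.165 ]
tool dp to (0.478, -0.3163, 0.03) [ 0.0002 -0.0013  0.0414]
```

Request:
apply_moves(plan=[{"dp":[0,0,0.02],"dr":[0,0,0]},{"dp":[0,0,0.014],"dr":[0,0,0]},{"dp":[0,0,0.006],"dr":[0,0,0]},{"dp":[0,0,0],"dr":[0,0,0]},{"dp":[0,0,0],"dr":[0,0,0]}])

```text
t: 15.75
eef_pos: [0.4791, -0.3163, 0.0311]
eef_rot: [2.358, 2.075, 0.0]
contact_force: [-0.1, 0.9, 0.3]
opening: 0.0488
grasp_force: 0.0
```

Request:
apply_moves(plan=[{"dp":[0,0,0],"dr":[0,0,0]},{"dp":[0,0,0],"dr":[0,0,0]},{"dp":[0,0,0],"dr":[0,0,0]},{"dp":[0,0,0],"dr":[0,0,0]},{"dp":[0,0,0],"dr":[0,0,0]},{"dp":[0,0,0],"dr":[0,0,0]}], gripper=255)

```text
t: 16.25
eef_pos: [0.4787, -0.316, 0.0303]
eef_rot: [2.358, 2.075, 0.0]
contact_force: [-0.5, 0.4, 5.7]
opening: 0.0203
grasp_force: 12.0
```

```bash
python3 - <<'E'
from h import *
tool((.45,.0595,.255))
E
```

```text
tool dp to (0.45, 0.0595, 0.255) [ 0.3688 -0.0762 -0.2248]
```

Request:
apply_moves(plan=[{"dp":[0,0,-0.015],"dr":[0,0,0]},{"dp":[0,0,-0.03],"dr":[0,0,0]},{"dp":[0,0,-0.035],"dr":[0,0,0]},{"dp":[0,0,-0.035],"dr":[0,0,0]},{"dp":[0,0,-0.035],"dr":[0,0,0]},{"dp":[0,0,-0.035],"dr":[0,0,0]},{"dp":[0.01,0,-0.03],"dr":[0,0,0]},{"dp":[0.03,-0.007,-0.01],"dr":[0,0,0]},{"dp":[0.036,-0.008,0],"dr":[0,0,0]},{"dp":[0.036,-0.008,0],"dr":[0,0,0]},{"dp":[0.036,-0.008,0],"dr":[0,0,0]},{"dp":[0.036,-0.008,0],"dr":[0,0,0]}])

```text
t: 17.25
eef_pos: [0.4626, -0.1269, 0.255]
eef_rot: [2.359, 2.075, 0.0]
contact_force: [1.3, -0.3, -1.0]
opening: 0.0206
grasp_force: 12.0
```

Request:
apply_moves(plan=[{"dp":[0.036,-0.008,0],"dr":[0,0,0]},{"dp":[0.036,-0.008,0],"dr":[0,0,0]},{"dp":[0.036,-0.008,0],"dr":[0,0,0]},{"dp":[0.036,-0.008,0],"dr":[0,0,0]},{"dp":[0.026,-0.005,0],"dr":[0,0,0]},{"dp":[0.012,0,0],"dr":[0,0,0]},{"dp":[0.003,0,0],"dr":[0,0,0]},{"dp":[0,0,0.012],"dr":[0,0,0]},{"dp":[0,0,0.01],"dr":[0,0,0]},{"dp":[0,0,0.003],"dr":[0,0,0]},{"dp":[0,0,0],"dr":[0,0,0]},{"dp":[0,0,0],"dr":[0,0,0]}])

```text
t: 18.25
eef_pos: [0.4501, 0.0592, 0.2298]
eef_rot: [-2.359, -2.074, 0.001]
contact_force: [0.2, -0.4, -0.1]
opening: 0.0206
grasp_force: 12.0
```

Request:
apply_moves(plan=[{"dp":[0,0,0],"dr":[0,0,0]},{"dp":[0,0,0],"dr":[0,0,0]},{"dp":[0.005,0,-0.015],"dr":[0,0,0]},{"dp":[0.02,0,-0.03],"dr":[0,0,0]},{"dp":[0.02,0,-0.035],"dr":[0,0,0]},{"dp":[0.02,0,-0.03],"dr":[0,0,0]},{"dp":[0.02,0,0],"dr":[0,0,0]},{"dp":[0,0,0],"dr":[0,0,0]},{"dp":[0,0,0],"dr":[0,0,0]},{"dp":[0,0,0],"dr":[0,0,0]},{"dp":[0,0,0],"dr":[0,0,0]},{"dp":[0,0,0],"dr":[0,0,0]}], gripper=120)

```text
t: 19.25
eef_pos: [0.4607, 0.1434, 0.3394]
eef_rot: [-2.359, -2.074, 0.002]
contact_force: [0.7, -0.5, -0.5]
opening: 0.0478
grasp_force: 0.0
```

Request:
apply_moves(plan=[{"dp":[0,0,0],"dr":[0,0,0]},{"dp":[0,0,0],"dr":[0,0,0]},{"dp":[0,0,0],"dr":[0,0,0]},{"dp":[0,0,0],"dr":[0,0,0]},{"dp":[0,0,0],"dr":[0,0,0]},{"dp":[0,0,0],"dr":[0,0,0]},{"dp":[0,0,0],"dr":[0,0,0]},{"dp":[0,0,0],"dr":[0,0,0]},{"dp":[0,0,0],"dr":[0,0,0]},{"dp":[0,0,0],"dr":[0,0,0]},{"dp":[0,0,0],"dr":[0,0,0]},{"dp":[0,0,0],"dr":[0,0,0]}])

```text
t: 20.25
eef_pos: [0.4609, 0.1441, 0.34]
eef_rot: [-2.359, -2.075, -0.0]
contact_force: [0.4, -0.1, 0.3]
opening: 0.0481
grasp_force: 0.0
```

```bash
python3 - <<'E'
from h import *
T,S=look()
m=np.hstack([cv2.resize(S['pixels'][110:290,140:320],(400,400)),cv2.resize(T['pixels'][120:275,165:320],(400,400))])
cv2.imwrite('pics/m4.png',m)
E
```

```text
20.35 [0.4609 0.1441 0.3399] 0.04796491672109554
top stone 15 [173.5 140.8] [0.6345 0.2177 0.011 ]
top stone 51 [199.9 196.8] [0.4864 0.1405 0.011 ]
top stone 40 [211.5 197. ] [0.4866 0.1106 0.011 ]
top stone 37 [202.1 216.7] [0.4348 0.132  0.011 ]
top stone 48 [376.5 226.6] [ 0.4197 -0.3109  0.011 ]
top brass 122 [241.7 193.3] [0.4647 0.0201 0.165 ]
scene stone 43 [203.4 233.7] [0.4873 0.1373 0.011 ]
scene stone 28 [215.7 235.9] [0.492  0.1085 0.011 ]
scene stone 40 [192.  245.5] [0.4363 0.1289 0.011 ]
scene stone 97 [397.4 312.8] [ 0.4219 -0.3126  0.011 ]
scene brass 187 [239.  155.3] [0.582  0.0994 0.165 ]
```

View pics/m4.png

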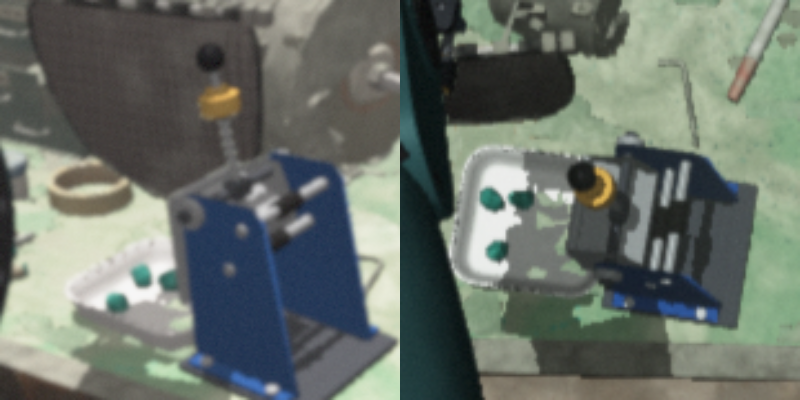

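All three stones lie in the white tray and the bucket stands tipped. The ball is at crop (209,57) in the scene view and (581,177) in the top view. The fourth stone is still in the pink tray. I'll triangulate the ball next.

```bash
python3 - <<'E'
from h import *
T=cam('top');S=cam('scene')
out=[]
for c,(u,v) in((T,(235.1,188.6)),(S,(234,135.6))):
    u0,v0=int(u)-10,int(v)-10
    g=cv2.cvtColor(c['pixels'],cv2.COLOR_BGR2GRAY)[v0:v0+21,u0:u0+21]
    m=(g<38).astype(np.uint8);k,l,st,ce=cv2.connectedComponentsWithStats(m)
    i=1+np.argmin([np.hypot(*(e-10))for e in ce[1:]]);print(st[i],ce[i]+[u0,v0]);out.append(ce[i]+[u0,v0])
b=tri(T,out[0],S,out[1]);b2=tri(T,(235.1,188.6),S,(234,135.6));print(b,b2,ray(T,235.1,188.6,.26),ray(S,234,135.6,.26))
tool((.4559,.025,.34))
E
```

```text
[ 5  5 11 11 81] [234.98765432 188.12345679]
[ 5  8 11  9 60] [234.23333333 137.3       ]
[0.45660403 0.02532279 0.25599235] [0.45480322 0.02455768 0.25986418] [0.453977   0.02563687 0.26      ] [0.45544031 0.02336757 0.26      ]
tool dp to (0.4559, 0.025, 0.34) [-1.187e-01  1.020e-02 -1.000e-04]
```

Request:
apply_moves(plan=[{"dp":[-0.02,0.0016,0],"dr":[0,0,0]},{"dp":[-0.03,0.003,0],"dr":[0,0,0]},{"dp":[-0.03,0.003,0],"dr":[0,0,0]},{"dp":[-0.025,0.002,0],"dr":[0,0,0]},{"dp":[-0.014,0,0],"dr":[0,0,0]},{"dp":[0,0,0.01],"dr":[0,0,0]},{"dp":[0,0,0.02],"dr":[0,0,0]},{"dp":[0,0,0.02],"dr":[0,0,0]},{"dp":[0,0,0.012],"dr":[0,0,0]},{"dp":[0,0,0.006],"dr":[0,0,0]},{"dp":[0,0,0],"dr":[0,0,0]},{"dp":[0,0,0],"dr":[0,0,0]}])

```text
t: 21.45
eef_pos: [0.4555, 0.0251, 0.2721]
eef_rot: [-2.358, -2.076, 0.0]
contact_force: [-0.9, -0.7, 0.8]
opening: 0.0482
grasp_force: 0.0
```

Request:
apply_moves(plan=[{"dp":[0,0,0],"dr":[0,0,0]},{"dp":[0,0,0],"dr":[0,0,0]},{"dp":[0,0,0],"dr":[0,0,0]},{"dp":[0,0,0],"dr":[0,0,0]},{"dp":[0,0,0],"dr":[0,0,0]},{"dp":[0,0,0],"dr":[0,0,0]}], gripper=255, squeeze=5)

```text
t: 21.95
eef_pos: [0.4567, 0.0247, 0.2727]
eef_rot: [2.356, 2.073, 0.004]
contact_force: [10.0, -2.1, -4.5]
opening: 0.0257
grasp_force: 5.0
```

```bash
python3 - <<'E'
from h import *
o=robot.get_obs();print(o['eef_pos'],o['opening'],o['contact_force'])
S=cam('scene');cv2.imwrite('pics/s5.png',cv2.resize(S['pixels'][90:270,150:330],(540,540)))
# arc deltas in tool axes: x_tool=-stand x, z_tool=-up
a0=np.arctan2(.110,-.023);a1=np.arctan2(.023,.110)
a=np.linspace(a0,a1,13);P=.1124*np.c_[np.cos(a),np.sin(a)]
print((-np.diff(P,axis=0)).round(4).tolist())
E
```

```text
[0.45670772 0.0246607  0.27271612] 0.025708825403271733 [10.04546763 -2.05813261 -4.51447395]
[[-0.0146, -0.0021], [-0.0147, -0.0001], [-0.0146, 0.0018], [-0.0142, 0.0037], [-0.0136, 0.0055], [-0.0128, 0.0072], [-0.0118, 0.0088], [-0.0105, 0.0103], [-0.0091, 0.0116], [-0.0075, 0.0127], [-0.0058, 0.0135], [-0.0039, 0.0142]]
```

View pics/s5.png

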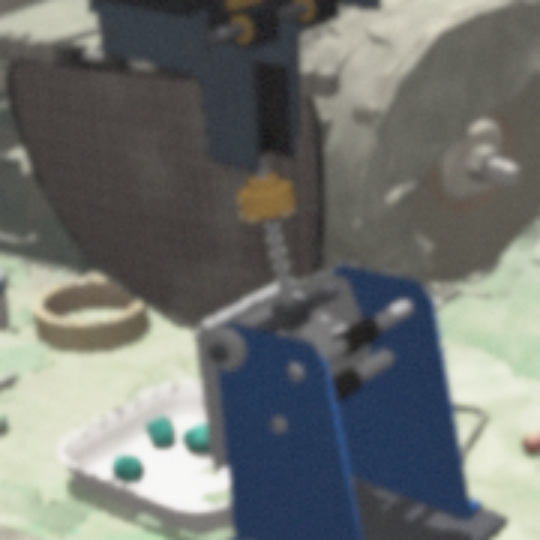

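The fingers hold the ball above the brass weight at (265,195), and the stones lie in the white tray. I'll follow the arc back in two calls.

Request:
apply_moves(plan=[{"dp":[-0.0073,0.0012,-0.0012],"dr":[0,0,0]},{"dp":[-0.0073,0,-0.0009],"dr":[0,0,0]},{"dp":[-0.0073,0,-0.0003],"dr":[0,0,0]},{"dp":[-0.0073,0,0.0002],"dr":[0,0,0]},{"dp":[-0.0073,0,0.0007],"dr":[0,0,0]},{"dp":[-0.0073,0,0.0011],"dr":[0,0,0]},{"dp":[-0.0071,0,0.0016],"dr":[0,0,0]},{"dp":[-0.0071,0,0.0021],"dr":[0,0,0]},{"dp":[-0.0069,0,0.0025],"dr":[0,0,0]},{"dp":[-0.0067,0,0.003],"dr":[0,0,0]},{"dp":[-0.0065,0,0.0034],"dr":[0,0,0]},{"dp":[-0.0063,0,0.0038],"dr":[0,0,0]}])

```text
t: 23.0
eef_pos: [0.4467, -0.0597, 0.2566]
eef_rot: [2.357, 2.074, 0.003]
contact_force: [5.7, 1.1, -1.0]
opening: 0.0231
grasp_force: 5.0
```

Request:
apply_moves(plan=[{"dp":[-0.006,0,0.0042],"dr":[0,0,0]},{"dp":[-0.0058,0,0.0046],"dr":[0,0,0]},{"dp":[-0.0054,0,0.005],"dr":[0,0,0]},{"dp":[-0.0051,0,0.0053],"dr":[0,0,0]},{"dp":[-0.0047,0,0.0056],"dr":[0,0,0]},{"dp":[-0.0044,0,0.006],"dr":[0,0,0]},{"dp":[-0.0039,0,0.0063],"dr":[0,0,0]},{"dp":[-0.0036,0,0.0064],"dr":[0,0,0]},{"dp":[-0.0031,0,0.0067],"dr":[0,0,0]},{"dp":[-0.0027,0,0.0068],"dr":[0,0,0]},{"dp":[-0.0022,0,0.007],"dr":[0,0,0]},{"dp":[-0.0017,0,0.006],"dr":[0,0,0]}])

```text
t: 24.0
eef_pos: [0.4402, -0.1076, 0.1859]
eef_rot: [2.358, 2.074, 0.002]
contact_force: [5.1, 0.4, 6.2]
opening: 0.0234
grasp_force: 5.0
```

```bash
python3 - <<'E'
from h import *
o=robot.get_obs();print(o['contact_force'])
look((.4386,-.107,.185))
E
```

```text
[5.09893072 0.4014757  6.22137376]
24.1 [ 0.4402 -0.1077  0.1857] 0.02342961018532202
top stone 27 [198.2 195.8] [0.4888 0.1449 0.011 ]
top stone 39 [202.4 216.5] [0.4352 0.1313 0.011 ]
top stone 48 [376.5 226.6] [ 0.4197 -0.3109  0.011 ]
scene stone 44 [203.4 233.6] [0.4875 0.1376 0.011 ]
scene stone 44 [216.2 235.9] [0.4923 0.1075 0.011 ]
scene stone 37 [192.1 245.4] [0.4366 0.1289 0.011 ]
scene stone 98 [397.4 312.8] [ 0.422  -0.3126  0.011 ]
scene brass 46 [302.1 152.7] [ 0.6576 -0.0125  0.165 ]
scene brass 170 [274.6 195.8] [ 0.444  -0.0651  0.165 ]
tool dp to (0.4386, -0.107, 0.185) [ 0.0005 -0.0017  0.0007]
```

Request:
apply_moves(plan=[{"dp":[0,0,0],"dr":[0,0,0]},{"dp":[0,0,0],"dr":[0,0,0]},{"dp":[0,0,0],"dr":[0,0,0]},{"dp":[0,0,0],"dr":[0,0,0]},{"dp":[0,0,-0.01],"dr":[0,0,0]},{"dp":[0,0,-0.02],"dr":[0,0,0]},{"dp":[0,0,-0.03],"dr":[0,0,0]},{"dp":[-0.02,0,-0.03],"dr":[0,0,0]},{"dp":[-0.03,0,-0.01],"dr":[0,0,0]},{"dp":[-0.03,0,0],"dr":[0,0,0]},{"dp":[-0.02,0,0],"dr":[0,0,0]},{"dp":[0,0,0],"dr":[0,0,0]}], gripper=120)

```text
t: 25.1
eef_pos: [0.4266, -0.2091, 0.2873]
eef_rot: [2.359, 2.072, 0.0]
contact_force: [0.7, 0.2, 0.1]
opening: 0.0487
grasp_force: 0.0
```

```bash
python3 - <<'E'
from h import *
T,S=look()
m=np.hstack([cv2.resize(S['pixels'][110:330,140:460],(400,275)),cv2.resize(T['pixels'][120:285,170:410],(400,275))])
cv2.imwrite('pics/m6.png',m)
E
```

```text
25.2 [ 0.4266 -0.2067  0.2865] 0.047881492348119795
top stone 27 [198.2 195.8] [0.4888 0.1449 0.011 ]
top stone 38 [202.3 216.5] [0.4352 0.1316 0.011 ]
top brass 137 [281.  203.9] [ 0.4427 -0.0688  0.165 ]
scene stone 43 [203.3 233.5] [0.4878 0.1379 0.011 ]
scene stone 45 [216.1 235.7] [0.4929 0.108  0.011 ]
scene stone 38 [192.1 245.5] [0.4364 0.1286 0.011 ]
scene stone 96 [397.3 312.9] [ 0.4215 -0.3124  0.011 ]
scene brass 225 [276.3 195.7] [ 0.4456 -0.0677  0.165 ]
```

View pics/m6.png

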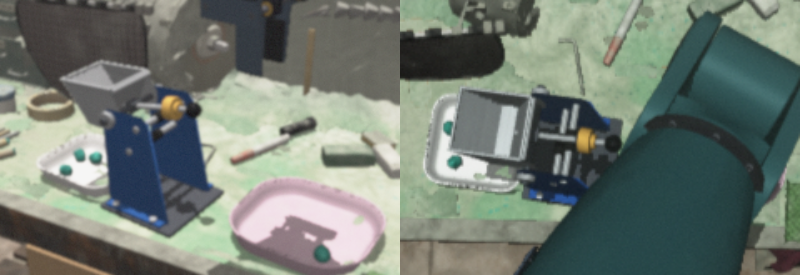

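The bucket is upright and empty, with the brass weight back at its starting pixels. Three stones are in the white tray, the fourth is in the pink tray, and the hand is clear.

```bash
python3 -c "
from rig import robot
print(robot.hand_in())"
```

```text
the job is handed in; nothing more can be done
None
```

The third stone tripped the bucket and all three fell into the white tray; the empty bucket is back upright on its stop, the fourth stone is still in the pink tray, and the job was handed in at about 25 s.

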